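# Run the sample carousel back and shelve its jars

### The arm

A 6-joint arm with a two-finger parallel gripper is mounted at the origin on the work surface. World frame = base frame: x ahead of the robot, y to its left, z up, the work surface at z = 0. Lengths are in mm, angles in degrees, forces in N, time in s.
With the tool pointing down it reaches from about 325 to 850 mm from the base axis. Payload 15.5 kg.
Tool frame: the origin (TCP) lies midway between the tips of the shut fingers; the grasp point (between the pads) lies 19 mm behind it; z points along the fingers, y is the direction in which the jaws open and shut (so a half turn about z gives the same grasp; the last joint's range is limited). The gripper opens to 91 mm and grips with 3 to 60 N. Pads are 32 mm wide; open, the fingers measure 118 mm over their backs; the gripper's body (76 mm by 178 mm) begins 60 mm behind the grasp point.
Start: joints at [-71.82, 28.281, 77.091, -0, 74.628, -5.472], TCP at [250.736, -572.501, 213.915] pointing down, gripper open.
Joint ranges: [-166.48, 166.48], [-47.26, 123.95], [12.59, 153.08], [-70.14, 250.14], [6.76, 159.57], [-176.63, 176.63]. Speed limits (degrees/s): [108.29, 108.29, 147.25, 172.46, 172.46, 172.46].

### API

Orientations are given as [roll, pitch, yaw] about the fixed x, y, z axes, in that order (R = Rz(yaw) Ry(pitch) Rx(roll)).
In Python, from bench import env, imaging gives the robot as it stands. The module is installed in compiled form; this text tells all that it offers.
- The arm moves only by the tool carry_out, never from a script. Its argument "series" is a list of rows, each an object of numbers: "jaw": the finger opening in m, from 0 to 0.0912; "tx", "ty", "tz": the shift along the world's x, y, z in m; "wx", "wy", "wz": the turn, a rotation vector about the world's x, y, z in rad. In form: [{"jaw": .., "tx": .., "ty": .., "tz": .., "wx": .., "wy": .., "wz": ..}, ...]. A call has 1 to 10 rows; each row shifts and turns the commanded pose from where the row before left it; what a row does not reach is not made up. A row lasts 1/12 s, in which the tool goes at most 41.7 mm and 7.16 degrees, less where a joint would pass 70% of its speed; a pose out of reach is approached as far as the arm can. A call with a gripper value outside its range is refused whole. The fingers move at their own pace and stop on an object; "squeeze" is the grip in N (left out, the last holds). Time passes only in rows, so rows that do not move let the fingers close. It gives the time, the measured TCP pose, the force and the opening at its end, in the units of the state.
- env.sense(): the state, without advancing time (a new reading comes with each control period).
- imaging.camera(name): name is "scene" or "top" or "wrist"; returns a dict with "frame" (480x640x3 uint8, red, green, blue), "intrinsics" (3x3 intrinsics, pixels), "dist" ([k1, k2, p1, p2, k3] as OpenCV has them; the pictures are not rectified), "view" (4x4, takes a point from world to camera coordinates). Camera axes: x right, y down, z forward; pixel columns grow to the right and rows downward; lengths in mm; the calibration is good to about 2 mm. A picture is of the moment at which its call begins. There is no depth.
- env.sign_off(): hands the job in, once; it reports no verdict.
Trained networks look in the newest picture that a camera, given by its name, has taken for a name from the list of things; names that differ only in an ending like _2 or _b are one class to them, and where a whole thing is asked for, a point or a joint stands for the part that bears it (a point fixed in the world has none). Each returns a list of dicts, best first, with "p" (0 to 1); they miss things now and then, are a little off and sometimes report something else, mostly with a low value. They report only what shows in the picture. A call takes as long as a camera call. They do not tell look-alikes from the thing itself.
- imaging.search_frame(query, camera): "centre" ([row, column] in pixels, amid what is visible of it).
- imaging.tip_of(query, camera): "centre" ([row, column] in pixels: a listed point, or the origin of a listed thing).
The state is a dict: "time_s": time; "joint_positions": joint angles; "dq": joint speeds; "joint_torque": joint torques, N m; "ee_pos": TCP position; "ee_rot": TCP orientation; "contact_force": force on the tool from outside, world axes, zero at the start; "wrist_torque": the same for the moment, N m; "grip_width": opening from 0.0 (shut) to 1.0 (fully open).
Only numpy, scipy, OpenCV 4.12 (cv2) and the standard library are available. Lean on these libraries where they do the work, as an engineer would, in place of code of your own. Each camera call takes 0.05 s, during which the arm holds its last target.

### The job

The two blue-lidded sample jars are stuck at the back of the carousel, under the amber shield, because the ratchet pawl holds the spring-loaded drum. Press the red knob to lift the pawl clear of the teeth and keep it lifted until the drum has turned all the way back and stopped, then let the pawl drop back into the teeth. Then stand the two jars upright on the two blue spots of the low shelf, wholly on the spots, one jar on each, to complete the neat row, without disturbing the other jars or the things on the bench.

Things in the scene. Friction and masses are not known exactly. Their poses are not given: they have to be found in the camera images.
- carousel: Cream base of the carousel, fixed to the bench. Origin: on the drum's axis at bench level; z up; its +x points to the covered back, -x to the open front. On it turns a round grey drum: deck radius 103 mm, flat, top 65 mm above the bench, carrying the jars; below the deck a ring of 24 aluminium saw teeth, radius 106 to 130 mm, tops 54 mm above the bench.
- shield_roof (a point): Centre of the roof's top of the fixed amber transparent shield over the back of the drum, 139 mm above the bench. Axes as the carousel's. The roof spans 112 mm in x, 280 mm in y (carousel x 36 to 148 mm), underside 135 mm above the bench; walls at the back and both sides, open to the carousel's -x.
- pawl_pivot (a point): Pivot of the steel pawl, 66 mm above the bench, at carousel x -50, y 120 mm; axes as the carousel's. The pawl lies along carousel x: nose 47 mm from the pivot to +x, red knob 60 mm to -x. A dark post, 76 mm above the bench, carries it 26 mm to +y.
- drum (a joint): Angle of the drum in rad: 0 = fully back, at its stop; about 2.83 at the start. A spring always turns it towards 0, anticlockwise seen from above, a damper slows it: with the pawl held clear it needs about 5 s to come back, carrying the jars standing on it from the covered back, past the +y side, to the open front. The pawl catches it at every tooth (0.26 rad).
- pawl (a joint): Angle of the pawl in rad: 0 = dropped, nose between two teeth; above 0.19 the nose is clear of the teeth; 0.36 = end of travel. A spring drops it again when the knob is released.
- knob_top (a point): Top of the red knob (domed, 28 mm across) on the pawl's tail, 86 mm above the bench when the pawl is dropped. Pressing it straight down lifts the nose on the far side of the pivot: 11 mm down makes it clear, 21 mm is the end of travel. It takes 1 to 3 N.
- jar_a_center (a point): Centre (half-way up) of a sample jar with a blue lid: upright straight cylinder, 42 mm across, 56 mm high, about 0.1 kg, on the drum's deck.
- jar_b_center (a point): Centre of the second, identical blue-lidded jar on the drum's deck.
- shelf: Low white shelf, fixed: board 130 mm (its x) by 310 mm (its y), top 40 mm above the bench; origin under its centre at bench level. Four round spots, 60 mm across, in one row along its y at -105, -35, 35 and 105 mm, x = 0. A metal strip along its +x edge (x 65 to 69 mm) rises 10 mm above the board.
- spot_a_center (a point): Centre of one of the two blue (empty) spots, 60 mm across, flush with the shelf board, 40 mm above the bench.
- spot_b_center (a point): Centre of the other blue (empty) spot.
- jar_c_center (a point): Centre of a jar with a green lid, same size, already standing on a spot of the shelf; leave it alone.
- jar_d_center (a point): Centre of the other green-lidded jar on the shelf; leave it alone.
- beaker: Glass beaker, 68 mm across, 85 mm high, standing at the back of the bench; origin at the centre of its underside. Leave it alone.
- dishes: Low clear round dish stack, 56 mm across, 24 mm high; origin at the centre of its underside. Leave it alone.
- stain: Small amber bottle with black cap, 44 mm across, 90 mm high; origin at the centre of its underside. Leave it alone.
- timer: White bench timer, 60 by 75 by 28 mm; origin at the centre of its underside. Leave it alone.
Not all that is in view belongs to the job. What is shaped like the part that bears jar_d_center but brown or yellow is not meant.

How it is judged:
By the outcome, as a careful person would: the job done as asked, in the order asked, and still so for the second after the job is handed in, with the robot touching nothing.
It also fails if it takes over 70 s, if anything falls off the work surface, if the arm or the gripper's body presses on something with over 40 N, if the wrist force passes 120 N, or if a joint passes its speed limit or range.

## Working session

There is one attempt and no reset: what is moved stays moved. The work goes in short steps, Python scripts to look and compute and a tool call to move; the robot and the scene stay as the last step left them, time stands still between calls to the robot, and variables do not carry over. Pictures are saved under pics/ and viewed, and the job is handed in when it is done.

Besides the shell and the picture viewer there is one more tool, called after "Emit:" as name(argument=value, ...), one argument or row to a line, values as JSON. carry_out: Moves the arm, as the interface text tells. Its arguments: {"type":"object","properties":{"series":{"type":"array"},"squeeze":{"type":"number"}},"required":["series"]}

```bash
mkdir -p pics; cat > h.py <<'E'
from bench import env, imaging
import numpy as np, cv2
def snap(name,fn):
    c=imaging.camera(name); cv2.imwrite('pics/'+fn,cv2.cvtColor(c['frame'],cv2.COLOR_RGB2BGR)); return c
def onplane(c,rc,z):
    K=np.array(c['intrinsics'],float);d=np.array(c['dist'],float);V=np.array(c['view'],float)
    u=cv2.undistortPoints(np.array([[[rc[1],rc[0]]]],float),K,d)[0,0]
    R=V[:3,:3];t=V[:3,3];o=-R.T@t;r=R.T@np.array([u[0],u[1],1.])
    return o+r*(z-o[2])/r[2]
def proj(c,P):
    V=np.array(c['view'],float)
    p=cv2.projectPoints(np.array(P,float).reshape(-1,1,3),cv2.Rodrigues(V[:3,:3])[0],V[:3,3],np.array(c['intrinsics'],float),np.array(c['dist'],float))[0].reshape(-1,2)
    return p[:,::-1]
E
python3 - <<'E'
from h import *
np.set_printoptions(precision=1,suppress=True)
print(env.sense())
Z=dict(carousel=0,shield_roof=139,pawl_pivot=66,knob_top=86,jar_a_center=93,shelf=0,spot_a_center=40,jar_c_center=68,beaker=0,dishes=0,stain=0,timer=0)
for n in ['top','scene']:
    c=snap(n,n+'0.png')
    print(n,np.array(c['view']))
    for q,z in Z.items():
        for r in imaging.tip_of(q,n)[:5]:
            print(q,round(r['p'],2),np.array(r['centre']),onplane(c,r['centre'],z))
E
```

```text
{'time_s': 0.0, 'joint_positions': array([-71.8,  28.3,  77.1,  -0. ,  74.6,  -5.5]), 'dq': array([-0. , -0. ,  0.1, -0.1,  0.1,  0. ]), 'joint_torque': array([ -0. , -87.9, -38.2,   0.1,   0.1,  -0. ]), 'ee_pos': array([ 250.6, -572.1,  213.4]), 'ee_rot': array([-179.9,   -0. ,   23.7]), 'contact_force': array([-0.2,  0.3,  1.2]), 'wrist_torque': array([-0.,  0.,  0.]), 'grip_width': 1.004111581171599}
top [[ -0.   -1.   -0.  119.2]
 [ -1.    0.   -0.2 566.9]
 [  0.2   0.   -1.  997.6]
 [  0.    0.    0.    1. ]]
carousel 0.89 [243.4 292.9] [581.7 176.8   0. ]
carousel 0.56 [298.5 175.9] [454.4 466.    0. ]
shield_roof 0.72 [194.7 290. ] [668.  167.3 139. ]
shield_roof 0.37 [283.7 236.9] [476.6 283.8 139. ]
pawl_pivot 0.58 [255.3 236.8] [547.5 301.2  66. ]
knob_top 0.78 [284.6 234.9] [478.3 300.6  86. ]
jar_a_center 0.62 [210.8 278.1] [643.6 200.1  93. ]
shelf 0.76 [241.6 455.7] [ 573.5 -221.2    0. ]
spot_a_center 0.83 [237.4 447.8] [ 578.  -192.8   40. ]
jar_c_center 0.64 [243.6 420.9] [ 561.1 -124.1   68. ]
beaker 0.97 [156.8 361.5] [798.1  -1.    0. ]
dishes 0.59 [324.3 476.1] [
[... 387 characters left out ...]
 ]
shield_roof 0.85 [268.3 318.5] [659.6 166.7 139. ]
shield_roof 0.73 [205.3 277.4] [639.3 -66.1 139. ]
pawl_pivot 0.83 [313.3 401.6] [540.9 302.6  66. ]
pawl_pivot 0.61 [205.2 296.8] [ 556.3 -129.4   66. ]
knob_top 0.94 [296.6 424.5] [484.7 303.2  86. ]
jar_a_center 0.43 [207.6 273.7] [ 627.9 -118.1   93. ]
jar_a_center 0.37 [179.9 327.6] [ 444.  -156.9   93. ]
shelf 0.82 [212.1 275. ] [ 587.3 -209.8    0. ]
jar_c_center 0.8 [205.8 295.5] [ 561.7 -126.4   68. ]
beaker 0.94 [286.4 234. ] [795.8  -0.6   0. ]
dishes 0.69 [182.8 326.6] [ 383.3 -262.6    0. ]
stain 0.56 [378.1 487.5] [455.  477.3   0. ]
stain 0.38 [181.5 267.6] [ 539.9 -361.3    0. ]
timer 0.98 [293.5 451. ] [364.2 276.6   0. ]
```

View pics/top0.png

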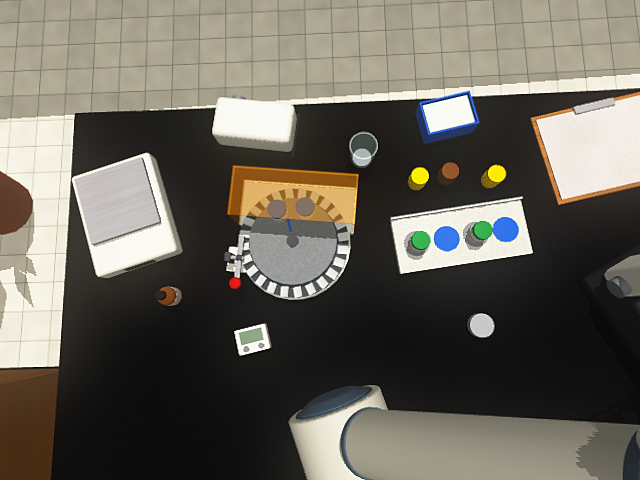

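View pics/scene0.png

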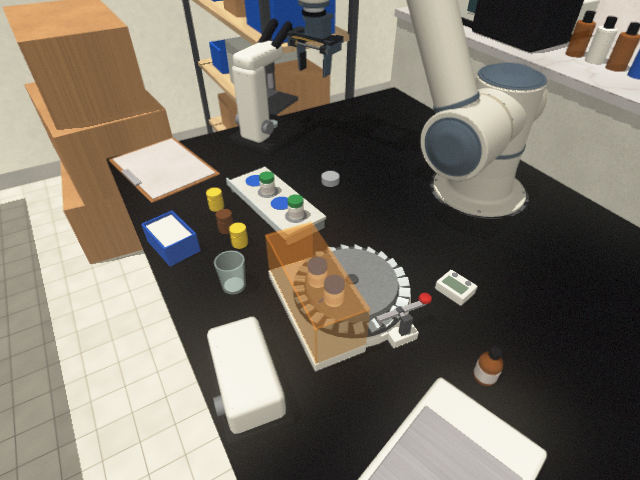

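The top picture shows the knob at (row 283, col 235), the jars under the amber roof at about (209,277) and (206,305), the blue spots at (238,446) and (229,506), and the green lids at (240,420) and (230,482). I'll refine these with colour blobs.

```bash
python3 - <<'E'
from h import *
np.set_printoptions(precision=1,suppress=True)
for n,roi in [('top',(150,300,220,540)),('scene',(160,320,220,450))]:
    c=snap(n,n+'1.png'); f=c['frame']; h=cv2.cvtColor(f,cv2.COLOR_RGB2HSV)
    for nm,lo,hi,z in [('blue',(105,120,80),(125,255,255),40),('green',(50,100,40),(80,255,255),96),('red',(0,200,80),(4,255,255),80)]:
        m=cv2.inRange(h,lo,hi); mm=np.zeros_like(m); mm[roi[0]:roi[1],roi[2]:roi[3]]=m[roi[0]:roi[1],roi[2]:roi[3]]
        k,l,s,ce=cv2.connectedComponentsWithStats(mm)
        for i in range(1,k):
            if s[i,4]>30: print(n,nm,s[i],ce[i],onplane(c,ce[i][::-1],z))
    C=np.array([581,174,0.])
    for yaw in [-4]:
        a=np.radians(yaw);R=np.array([[np.cos(a),-np.sin(a)],[np.sin(a),np.cos(a)]])
        pts=[(36,-140,139),(36,140,139),(148,140,139),(148,-140,139),(-50,120,66),(-110,120,86)]
        P=[np.r_[C[:2]+R@p[:2],p[2]] for p in pts]
        P+=[np.r_[C[:2]+103*np.array([np.cos(t),np.sin(t)]),65] for t in np.linspace(0,6.2,24)]
        im=cv2.cvtColor(f,cv2.COLOR_RGB2BGR)
        for r,q in proj(c,P): cv2.circle(im,(int(round(q)),int(round(r))),1,(255,0,255),-1)
        im=im[150:360,200:460]; cv2.imwrite('pics/ov_%s.png'%n,cv2.resize(im,None,fx=2.8,fy=2.8))
E
```

```text
top blue [493 217  26  25 500] [505.3 229.1] [ 593.4 -327.    40. ]
top blue [434 226  26  25 500] [446.2 238.1] [ 576.4 -189.1   40. ]
top green [473 221  20  18 273] [482.5 229.6] [ 584.1 -256.1   96. ]
top green [411 231  19  19 277] [420.2 239.8] [ 565.7 -117.8   96. ]
top red [229 278  12  11 107] [234.5 282.8] [482.9 303.1  80. ]
scene blue [246 175  14  11 124] [252.8 180.2] [ 597.3 -334.    40. ]
scene blue [271 197  17  13 178] [279.4 202.8] [ 578.2 -194.2   40. ]
scene green [260 172  14  11 132] [266.2 176.9] [ 586.9 -251.2   96. ]
scene green [288 195  15  13 163] [295.  200.7] [ 568.8 -113.5   96. ]
```

View pics/ov_top.png

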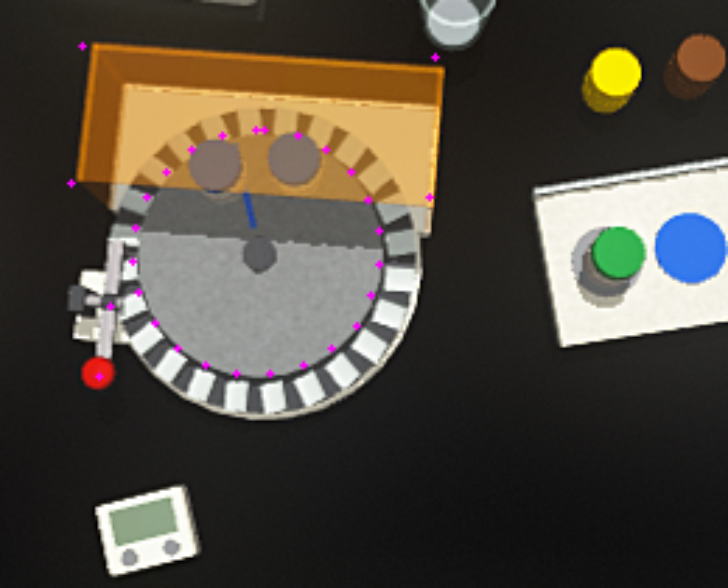

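View pics/ov_scene.png

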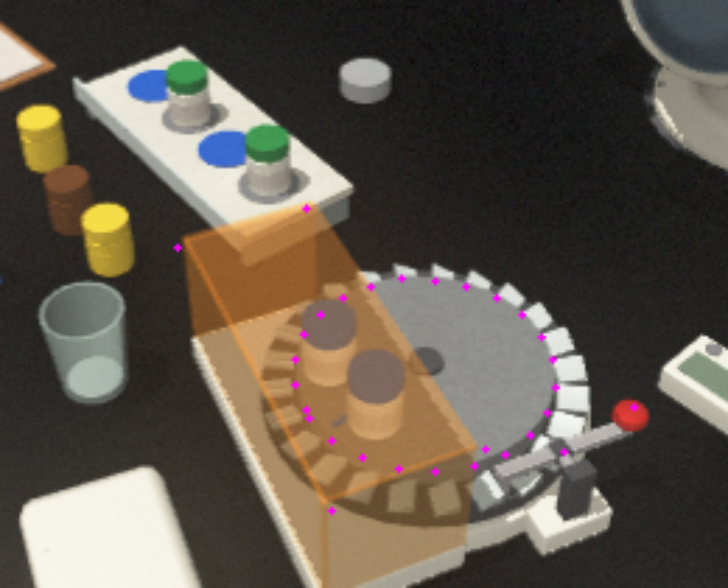

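Emit:
carry_out(
  series=[
    {"jaw": 0,"tx": 0.01,"ty": 0.036},
    {"tx": 0.01,"ty": 0.036},
    {"tx": 0.01,"ty": 0.036},
    {"tx": 0.01,"ty": 0.036},
    {"tx": 0.01,"ty": 0.036},
    {"tx": 0.01,"ty": 0.036},
    {"tx": 0.01,"ty": 0.036},
    {"tx": 0.01,"ty": 0.036},
    {"tx": 0.01,"ty": 0.036},
    {"tx": 0.01,"ty": 0.036},
  ],
)

```text
invalid input at $.series[0]: expected keys jaw, tx, ty, tz, wx, wy, wz
```

Emit:
carry_out(
  series=[
    {"jaw": 0,"tx": 0.01,"ty": 0.036},
    {"tx": 0.01,"ty": 0.036},
    {"tx": 0.01,"ty": 0.036},
    {"tx": 0.01,"ty": 0.036},
    {"tx": 0.01,"ty": 0.036},
    {"tx": 0.01,"ty": 0.036},
    {"tx": 0.01,"ty": 0.036},
    {"tx": 0.01,"ty": 0.036},
    {"tx": 0.01,"ty": 0.036},
    {"tx": 0.01,"ty": 0.036},
  ],
)

```text
invalid input at $.series[0]: expected keys jaw, tx, ty, tz, wx, wy, wz
```

All keys are required.

Emit:
carry_out(
  series=[
    {"jaw": 0,"tx": 0.01,"ty": 0.036,"tz": 0,"wx": 0,"wy": 0,"wz": 0},
    {"jaw": 0,"tx": 0.01,"ty": 0.036,"tz": 0,"wx": 0,"wy": 0,"wz": 0},
    {"jaw": 0,"tx": 0.01,"ty": 0.036,"tz": 0,"wx": 0,"wy": 0,"wz": 0},
    {"jaw": 0,"tx": 0.01,"ty": 0.036,"tz": 0,"wx": 0,"wy": 0,"wz": 0},
    {"jaw": 0,"tx": 0.01,"ty": 0.036,"tz": 0,"wx": 0,"wy": 0,"wz": 0},
    {"jaw": 0,"tx": 0.01,"ty": 0.036,"tz": 0,"wx": 0,"wy": 0,"wz": 0},
    {"jaw": 0,"tx": 0.01,"ty": 0.036,"tz": 0,"wx": 0,"wy": 0,"wz": 0},
    {"jaw": 0,"tx": 0.01,"ty": 0.036,"tz": 0,"wx": 0,"wy": 0,"wz": 0},
    {"jaw": 0,"tx": 0.01,"ty": 0.036,"tz": 0,"wx": 0,"wy": 0,"wz": 0},
    {"jaw": 0,"tx": 0.01,"ty": 0.036,"tz": 0,"wx": 0,"wy": 0,"wz": 0},
  ],
)

```text
time_s: 2.23
ee_pos: [350.8, -210.9, 214.1]
ee_rot: [180.0, -0.0, 23.6]
contact_force: [1.6, -0.7, -0.5]
grip_width: 0.3
```

Emit:
carry_out(
  series=[
    {"jaw": 0,"tx": 0.01,"ty": 0.036,"tz": 0,"wx": 0,"wy": 0,"wz": 0},
    {"jaw": 0,"tx": 0.01,"ty": 0.036,"tz": 0,"wx": 0,"wy": 0,"wz": 0},
    {"jaw": 0,"tx": 0.01,"ty": 0.036,"tz": 0,"wx": 0,"wy": 0,"wz": 0},
    {"jaw": 0,"tx": 0.01,"ty": 0.036,"tz": 0,"wx": 0,"wy": 0,"wz": 0},
    {"jaw": 0,"tx": 0.01,"ty": 0.036,"tz": 0,"wx": 0,"wy": 0,"wz": 0},
    {"jaw": 0,"tx": 0.01,"ty": 0.036,"tz": 0,"wx": 0,"wy": 0,"wz": 0},
    {"jaw": 0,"tx": 0.01,"ty": 0.036,"tz": 0,"wx": 0,"wy": 0,"wz": 0},
    {"jaw": 0,"tx": 0.01,"ty": 0.036,"tz": 0,"wx": 0,"wy": 0,"wz": 0},
    {"jaw": 0,"tx": 0.01,"ty": 0.036,"tz": 0,"wx": 0,"wy": 0,"wz": 0},
    {"jaw": 0,"tx": 0.01,"ty": 0.036,"tz": 0,"wx": 0,"wy": 0,"wz": 0},
  ],
)

```text
time_s: 3.07
ee_pos: [450.9, 149.6, 214.1]
ee_rot: [180.0, -0.0, 23.7]
contact_force: [1.2, -0.9, 0.6]
grip_width: 0.006
```

Emit:
carry_out(
  series=[
    {"jaw": 0,"tx": 0.006,"ty": 0.031,"tz": -0.01,"wx": 0,"wy": 0,"wz": 0},
    {"jaw": 0,"tx": 0.006,"ty": 0.031,"tz": -0.01,"wx": 0,"wy": 0,"wz": 0},
    {"jaw": 0,"tx": 0.006,"ty": 0.031,"tz": -0.02,"wx": 0,"wy": 0,"wz": 0},
    {"jaw": 0,"tx": 0.006,"ty": 0.03,"tz": -0.02,"wx": 0,"wy": 0,"wz": 0},
    {"jaw": 0,"tx": 0.006,"ty": 0.03,"tz": -0.02,"wx": 0,"wy": 0,"wz": 0},
    {"jaw": 0,"tx": 0,"ty": 0,"tz": -0.02,"wx": 0,"wy": 0,"wz": 0},
    {"jaw": 0,"tx": 0,"ty": 0,"tz": 0,"wx": 0,"wy": 0,"wz": 0},
  ],
)

```text
time_s: 3.65
ee_pos: [479.0, 301.0, 110.5]
ee_rot: [180.0, 0.3, 23.8]
contact_force: [-1.7, -0.6, -0.6]
grip_width: 0.003
```

```bash
python3 - <<'E'
from h import *
print(env.sense()['ee_pos'])
a=snap('top','t2.png')['frame'][150:360,150:410];b=snap('scene','s2.png')['frame'][200:410,260:520]
cv2.imwrite('pics/m2.png',cv2.cvtColor(cv2.resize(np.hstack([a,b]),None,fx=1.5,fy=1.5),cv2.COLOR_RGB2BGR))
E
```

```text
[478.98694915 301.00243435 110.49576511]
```

View pics/m2.png

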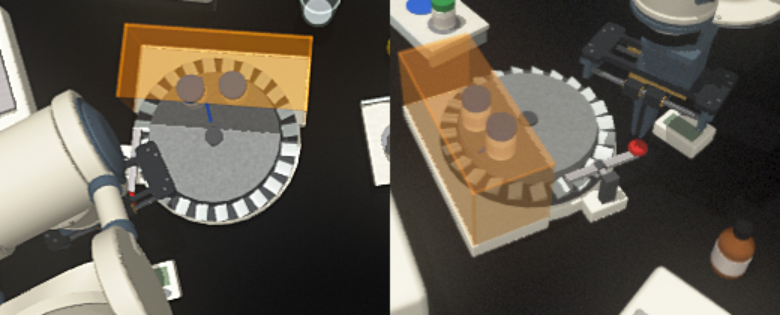

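Emit:
carry_out(
  series=[
    {"jaw": 0,"tx": 0.001,"ty": 0.001,"tz": -0.015,"wx": 0,"wy": 0,"wz": 0},
    {"jaw": 0,"tx": 0,"ty": 0,"tz": -0.01,"wx": 0,"wy": 0,"wz": 0},
    {"jaw": 0,"tx": 0,"ty": 0,"tz": -0.006,"wx": 0,"wy": 0,"wz": 0},
    {"jaw": 0,"tx": 0,"ty": 0,"tz": -0.006,"wx": 0,"wy": 0,"wz": 0},
    {"jaw": 0,"tx": 0,"ty": 0,"tz": -0.006,"wx": 0,"wy": 0,"wz": 0},
    {"jaw": 0,"tx": 0,"ty": 0,"tz": -0.002,"wx": 0,"wy": 0,"wz": 0},
  ],
)

```text
time_s: 4.25
ee_pos: [481.6, 301.2, 68.5]
ee_rot: [180.0, 0.0, 23.6]
contact_force: [-1.3, -0.7, 3.3]
grip_width: 0.004
```

```bash
python3 - <<'E'
from h import *
s=env.sense();print(s['ee_pos'],s['contact_force'])
a=snap('top','t3.png')['frame'][150:360,150:410];b=snap('scene','s3.png')['frame'][200:410,260:520]
cv2.imwrite('pics/m3.png',cv2.cvtColor(cv2.resize(np.hstack([a,b]),None,fx=1.5,fy=1.5),cv2.COLOR_RGB2BGR))
E
```

```text
[481.61740848 301.19647469  68.51840372] [-1.31874644 -0.67072615  3.26504868]
```

View pics/m3.png

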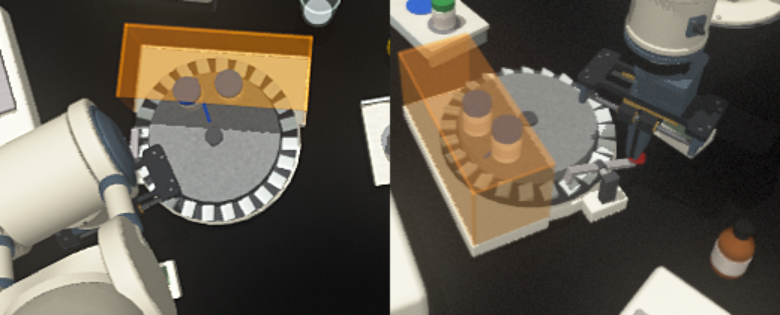

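The knob is pressed to z 68.5, 17.5 mm down, with 3 N. The drum has begun turning: the jars shifted in both views. I'll hold.

Emit:
carry_out(
  series=[
    {"jaw": 0,"tx": 0,"ty": 0,"tz": 0,"wx": 0,"wy": 0,"wz": 0},
    {"jaw": 0,"tx": 0,"ty": 0,"tz": 0,"wx": 0,"wy": 0,"wz": 0},
    {"jaw": 0,"tx": 0,"ty": 0,"tz": 0,"wx": 0,"wy": 0,"wz": 0},
    {"jaw": 0,"tx": 0,"ty": 0,"tz": 0,"wx": 0,"wy": 0,"wz": 0},
    {"jaw": 0,"tx": 0,"ty": 0,"tz": 0,"wx": 0,"wy": 0,"wz": 0},
    {"jaw": 0,"tx": 0,"ty": 0,"tz": 0,"wx": 0,"wy": 0,"wz": 0},
    {"jaw": 0,"tx": 0,"ty": 0,"tz": 0,"wx": 0,"wy": 0,"wz": 0},
    {"jaw": 0,"tx": 0,"ty": 0,"tz": 0,"wx": 0,"wy": 0,"wz": 0},
    {"jaw": 0,"tx": 0,"ty": 0,"tz": 0,"wx": 0,"wy": 0,"wz": 0},
    {"jaw": 0,"tx": 0,"ty": 0,"tz": 0,"wx": 0,"wy": 0,"wz": 0},
  ],
)

```text
time_s: 5.18
ee_pos: [481.8, 301.5, 68.9]
ee_rot: [180.0, -0.0, 23.7]
contact_force: [0.1, -1.8, 3.6]
grip_width: 0.007
```

Emit:
carry_out(
  series=[
    {"jaw": 0,"tx": 0,"ty": 0,"tz": 0,"wx": 0,"wy": 0,"wz": 0},
    {"jaw": 0,"tx": 0,"ty": 0,"tz": 0,"wx": 0,"wy": 0,"wz": 0},
    {"jaw": 0,"tx": 0,"ty": 0,"tz": 0,"wx": 0,"wy": 0,"wz": 0},
    {"jaw": 0,"tx": 0,"ty": 0,"tz": 0,"wx": 0,"wy": 0,"wz": 0},
    {"jaw": 0,"tx": 0,"ty": 0,"tz": 0,"wx": 0,"wy": 0,"wz": 0},
    {"jaw": 0,"tx": 0,"ty": 0,"tz": 0,"wx": 0,"wy": 0,"wz": 0},
    {"jaw": 0,"tx": 0,"ty": 0,"tz": 0,"wx": 0,"wy": 0,"wz": 0},
    {"jaw": 0,"tx": 0,"ty": 0,"tz": 0,"wx": 0,"wy": 0,"wz": 0},
    {"jaw": 0,"tx": 0,"ty": 0,"tz": 0,"wx": 0,"wy": 0,"wz": 0},
    {"jaw": 0,"tx": 0,"ty": 0,"tz": 0,"wx": 0,"wy": 0,"wz": 0},
  ],
)

```text
time_s: 6.02
ee_pos: [481.8, 301.5, 68.9]
ee_rot: [-180.0, -0.0, 23.6]
contact_force: [-0.6, -2.8, 2.7]
grip_width: 0.002
```

Emit:
carry_out(
  series=[
    {"jaw": 0,"tx": 0,"ty": 0,"tz": 0,"wx": 0,"wy": 0,"wz": 0},
    {"jaw": 0,"tx": 0,"ty": 0,"tz": 0,"wx": 0,"wy": 0,"wz": 0},
    {"jaw": 0,"tx": 0,"ty": 0,"tz": 0,"wx": 0,"wy": 0,"wz": 0},
    {"jaw": 0,"tx": 0,"ty": 0,"tz": 0,"wx": 0,"wy": 0,"wz": 0},
    {"jaw": 0,"tx": 0,"ty": 0,"tz": 0,"wx": 0,"wy": 0,"wz": 0},
    {"jaw": 0,"tx": 0,"ty": 0,"tz": 0,"wx": 0,"wy": 0,"wz": 0},
    {"jaw": 0,"tx": 0,"ty": 0,"tz": 0,"wx": 0,"wy": 0,"wz": 0},
    {"jaw": 0,"tx": 0,"ty": 0,"tz": 0,"wx": 0,"wy": 0,"wz": 0},
    {"jaw": 0,"tx": 0,"ty": 0,"tz": 0,"wx": 0,"wy": 0,"wz": 0},
    {"jaw": 0,"tx": 0,"ty": 0,"tz": 0,"wx": 0,"wy": 0,"wz": 0},
  ],
)

```text
time_s: 6.85
ee_pos: [481.8, 301.5, 68.9]
ee_rot: [-180.0, -0.0, 23.7]
contact_force: [-0.1, -1.9, 3.0]
grip_width: 0.004
```

Emit:
carry_out(
  series=[
    {"jaw": 0,"tx": 0,"ty": 0,"tz": 0,"wx": 0,"wy": 0,"wz": 0},
    {"jaw": 0,"tx": 0,"ty": 0,"tz": 0,"wx": 0,"wy": 0,"wz": 0},
    {"jaw": 0,"tx": 0,"ty": 0,"tz": 0,"wx": 0,"wy": 0,"wz": 0},
    {"jaw": 0,"tx": 0,"ty": 0,"tz": 0,"wx": 0,"wy": 0,"wz": 0},
    {"jaw": 0,"tx": 0,"ty": 0,"tz": 0,"wx": 0,"wy": 0,"wz": 0},
    {"jaw": 0,"tx": 0,"ty": 0,"tz": 0,"wx": 0,"wy": 0,"wz": 0},
    {"jaw": 0,"tx": 0,"ty": 0,"tz": 0,"wx": 0,"wy": 0,"wz": 0},
    {"jaw": 0,"tx": 0,"ty": 0,"tz": 0,"wx": 0,"wy": 0,"wz": 0},
    {"jaw": 0,"tx": 0,"ty": 0,"tz": 0,"wx": 0,"wy": 0,"wz": 0},
    {"jaw": 0,"tx": 0,"ty": 0,"tz": 0,"wx": 0,"wy": 0,"wz": 0},
  ],
)

```text
time_s: 7.68
ee_pos: [481.8, 301.5, 68.9]
ee_rot: [180.0, -0.0, 23.7]
contact_force: [0.4, -2.6, 3.0]
grip_width: 0.008
```

Emit:
carry_out(
  series=[
    {"jaw": 0,"tx": 0,"ty": 0,"tz": 0,"wx": 0,"wy": 0,"wz": 0},
    {"jaw": 0,"tx": 0,"ty": 0,"tz": 0,"wx": 0,"wy": 0,"wz": 0},
    {"jaw": 0,"tx": 0,"ty": 0,"tz": 0,"wx": 0,"wy": 0,"wz": 0},
    {"jaw": 0,"tx": 0,"ty": 0,"tz": 0,"wx": 0,"wy": 0,"wz": 0},
    {"jaw": 0,"tx": 0,"ty": 0,"tz": 0,"wx": 0,"wy": 0,"wz": 0},
    {"jaw": 0,"tx": 0,"ty": 0,"tz": 0,"wx": 0,"wy": 0,"wz": 0},
    {"jaw": 0,"tx": 0,"ty": 0,"tz": 0,"wx": 0,"wy": 0,"wz": 0},
    {"jaw": 0,"tx": 0,"ty": 0,"tz": 0,"wx": 0,"wy": 0,"wz": 0},
    {"jaw": 0,"tx": 0,"ty": 0,"tz": 0,"wx": 0,"wy": 0,"wz": 0},
    {"jaw": 0,"tx": 0,"ty": 0,"tz": 0,"wx": 0,"wy": 0,"wz": 0},
  ],
)

```text
time_s: 8.52
ee_pos: [481.7, 301.5, 68.9]
ee_rot: [180.0, 0.0, 23.7]
contact_force: [-0.2, -0.9, 3.2]
grip_width: 0.002
```

```bash
python3 - <<'E'
from h import *
s=env.sense();print(s['time_s'],s['ee_pos'],s['contact_force'])
a=snap('top','t4.png')['frame'][150:360,150:410];b=snap('scene','s4.png')['frame'][200:410,260:520]
cv2.imwrite('pics/m4.png',cv2.cvtColor(cv2.resize(np.hstack([a,b]),None,fx=1.5,fy=1.5),cv2.COLOR_RGB2BGR))
E
```

```text
8.5167 [481.729283   301.50067547  68.90642876] [-0.24696846 -0.94267346  3.23276498]
```

View pics/m4.png

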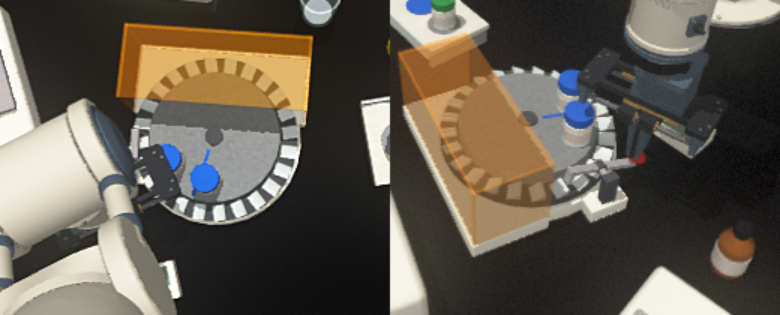

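The jars are now at the front-left and still moving. I'll hold on.

Emit:
carry_out(
  series=[
    {"jaw": 0,"tx": 0,"ty": 0,"tz": 0,"wx": 0,"wy": 0,"wz": 0},
    {"jaw": 0,"tx": 0,"ty": 0,"tz": 0,"wx": 0,"wy": 0,"wz": 0},
    {"jaw": 0,"tx": 0,"ty": 0,"tz": 0,"wx": 0,"wy": 0,"wz": 0},
    {"jaw": 0,"tx": 0,"ty": 0,"tz": 0,"wx": 0,"wy": 0,"wz": 0},
    {"jaw": 0,"tx": 0,"ty": 0,"tz": 0,"wx": 0,"wy": 0,"wz": 0},
    {"jaw": 0,"tx": 0,"ty": 0,"tz": 0,"wx": 0,"wy": 0,"wz": 0},
    {"jaw": 0,"tx": 0,"ty": 0,"tz": 0,"wx": 0,"wy": 0,"wz": 0},
    {"jaw": 0,"tx": 0,"ty": 0,"tz": 0,"wx": 0,"wy": 0,"wz": 0},
    {"jaw": 0,"tx": 0,"ty": 0,"tz": 0,"wx": 0,"wy": 0,"wz": 0},
    {"jaw": 0,"tx": 0,"ty": 0,"tz": 0,"wx": 0,"wy": 0,"wz": 0},
  ],
)

```text
time_s: 9.45
ee_pos: [481.7, 301.5, 68.9]
ee_rot: [180.0, 0.0, 23.7]
contact_force: [0.4, -1.8, 3.0]
grip_width: 0.007
```

Emit:
carry_out(
  series=[
    {"jaw": 0,"tx": 0,"ty": 0,"tz": 0,"wx": 0,"wy": 0,"wz": 0},
    {"jaw": 0,"tx": 0,"ty": 0,"tz": 0,"wx": 0,"wy": 0,"wz": 0},
    {"jaw": 0,"tx": 0,"ty": 0,"tz": 0,"wx": 0,"wy": 0,"wz": 0},
    {"jaw": 0,"tx": 0,"ty": 0,"tz": 0,"wx": 0,"wy": 0,"wz": 0},
    {"jaw": 0,"tx": 0,"ty": 0,"tz": 0,"wx": 0,"wy": 0,"wz": 0},
    {"jaw": 0,"tx": 0,"ty": 0,"tz": 0,"wx": 0,"wy": 0,"wz": 0},
    {"jaw": 0,"tx": 0,"ty": 0,"tz": 0,"wx": 0,"wy": 0,"wz": 0},
    {"jaw": 0,"tx": 0,"ty": 0,"tz": 0,"wx": 0,"wy": 0,"wz": 0},
    {"jaw": 0,"tx": 0,"ty": 0,"tz": 0,"wx": 0,"wy": 0,"wz": 0},
    {"jaw": 0,"tx": 0,"ty": 0,"tz": 0,"wx": 0,"wy": 0,"wz": 0},
  ],
)

```text
time_s: 10.28
ee_pos: [481.7, 301.5, 68.9]
ee_rot: [180.0, -0.0, 23.7]
contact_force: [-0.1, -1.4, 2.4]
grip_width: 0.006
```

```bash
cat > lids.py <<'E'
from h import *
np.set_printoptions(precision=1,suppress=True)
def lids(n,z=121,roi=(220,320,200,380)):
    c=snap(n,'tmp_%s_%d.png'%(n,int(env.sense()['time_s']*100))); h=cv2.cvtColor(c['frame'],cv2.COLOR_RGB2HSV)
    m=cv2.inRange(h,(100,120,80),(125,255,255)); mm=np.zeros_like(m); a,b,e,f=roi; mm[a:b,e:f]=m[a:b,e:f]
    k,l,s,ce=cv2.connectedComponentsWithStats(mm)
    for i in range(1,k):
        if s[i,4]>40: print(env.sense()['time_s'],n,s[i],ce[i],onplane(c,ce[i][::-1],z))
    return c
E
python3 - <<'E'
from lids import *
lids('top')
c=lids('top')
b=lids('scene')
a=c['frame'][150:360,150:410];b=b['frame'][200:410,260:520]
cv2.imwrite('pics/m5.png',cv2.cvtColor(cv2.resize(np.hstack([a,b]),None,fx=1.5,fy=1.5),cv2.COLOR_RGB2BGR))
E
```

```text
10.3333 top [285 250  19  33 329] [293.4 267.5] [509.5 164.1 121. ]
10.3333 top [260 252  16  19 189] [268.4 260.3] [527.  218.8 121. ]
10.3833 top [285 250  19  33 329] [293.4 267.5] [509.5 164.1 121. ]
10.3833 top [260 252  16  19 189] [268.4 260.3] [527.  218.8 121. ]
10.4333 scene [368 242  12  17 178] [374.1 249.9] [516.9 163.8 121. ]
```

View pics/m5.png

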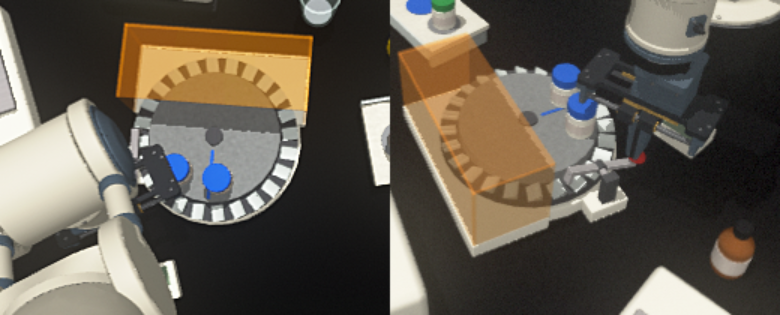

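Emit:
carry_out(
  series=[
    {"jaw": 0,"tx": 0,"ty": 0,"tz": 0,"wx": 0,"wy": 0,"wz": 0},
    {"jaw": 0,"tx": 0,"ty": 0,"tz": 0,"wx": 0,"wy": 0,"wz": 0},
    {"jaw": 0,"tx": 0,"ty": 0,"tz": 0,"wx": 0,"wy": 0,"wz": 0},
    {"jaw": 0,"tx": 0,"ty": 0,"tz": 0,"wx": 0,"wy": 0,"wz": 0},
    {"jaw": 0,"tx": 0,"ty": 0,"tz": 0,"wx": 0,"wy": 0,"wz": 0},
    {"jaw": 0,"tx": 0,"ty": 0,"tz": 0,"wx": 0,"wy": 0,"wz": 0},
    {"jaw": 0,"tx": 0,"ty": 0,"tz": 0,"wx": 0,"wy": 0,"wz": 0},
    {"jaw": 0,"tx": 0,"ty": 0,"tz": 0,"wx": 0,"wy": 0,"wz": 0},
    {"jaw": 0,"tx": 0,"ty": 0,"tz": 0,"wx": 0,"wy": 0,"wz": 0},
    {"jaw": 0,"tx": 0,"ty": 0,"tz": 0,"wx": 0,"wy": 0,"wz": 0},
  ],
)

```text
time_s: 11.27
ee_pos: [481.7, 301.5, 68.9]
ee_rot: [-180.0, 0.0, 23.6]
contact_force: [0.9, -1.6, 2.9]
grip_width: 0.004
```

```bash
python3 - <<'E'
from lids import *
c=lids('top')
p=cv2.imread('pics/tmp_top_1028.png'); f=cv2.cvtColor(c['frame'],cv2.COLOR_RGB2BGR)
print(cv2.absdiff(p,f)[180:310,235:360].mean())
E
ls pics
```

```text
11.3167 top [285 250  19  33 329] [293.4 267.5] [509.5 164.1 121. ]
11.3167 top [260 252  16  19 189] [268.4 260.3] [527.  218.8 121. ]
0.8955897435897436
m2.png
m3.png
m4.png
m5.png
ov_scene.png
ov_top.png
s2.png
s3.png
s4.png
scene0.png
scene1.png
t2.png
t3.png
t4.png
tmp_scene_1038.png
tmp_top_1028.png
tmp_top_1033.png
tmp_top_1126.png
top0.png
top1.png
```

The drum hasn't moved for a full second, so it has stopped. I'll release straight up and clear the view.

Emit:
carry_out(
  series=[
    {"jaw": 0,"tx": 0,"ty": 0,"tz": 0.01,"wx": 0,"wy": 0,"wz": 0},
    {"jaw": 0,"tx": 0,"ty": 0,"tz": 0.02,"wx": 0,"wy": 0,"wz": 0},
    {"jaw": 0,"tx": 0,"ty": 0,"tz": 0.035,"wx": 0,"wy": 0,"wz": 0},
    {"jaw": 0.06,"tx": -0.015,"ty": -0.01,"tz": 0.035,"wx": 0,"wy": 0,"wz": 0.11},
    {"jaw": 0.06,"tx": -0.015,"ty": -0.01,"tz": 0.035,"wx": 0,"wy": 0,"wz": 0.11},
    {"jaw": 0.06,"tx": -0.015,"ty": -0.01,"tz": 0.02,"wx": 0,"wy": 0,"wz": 0.11},
    {"jaw": 0.06,"tx": -0.02,"ty": -0.02,"tz": 0,"wx": 0,"wy": 0,"wz": 0.11},
    {"jaw": 0.06,"tx": -0.02,"ty": -0.03,"tz": 0,"wx": 0,"wy": 0,"wz": 0.11},
    {"jaw": 0.06,"tx": -0.02,"ty": -0.03,"tz": 0,"wx": 0,"wy": 0,"wz": 0.11},
    {"jaw": 0.06,"tx": 0,"ty": -0.03,"tz": 0,"wx": 0,"wy": 0,"wz": 0.11},
  ],
)

```text
time_s: 12.15
ee_pos: [372.7, 161.2, 224.3]
ee_rot: [-179.9, 0.0, 68.0]
contact_force: [1.5, -0.1, 0.8]
grip_width: 0.481
```

```bash
python3 - <<'E'
from lids import *
c=lids('top')
b=lids('scene')
for n,c_ in (('top',c),('scene',b)):
  for q,z in (('jar_a_center',93),('knob_top',86)):
    for r in imaging.tip_of(q,n): print(n,q,round(r['p'],2),onplane(c_,r['centre'],z))
a=c['frame'][150:360,150:410];b=b['frame'][200:410,260:520]
cv2.imwrite('pics/m6.png',cv2.cvtColor(cv2.resize(np.hstack([a,b]),None,fx=1.5,fy=1.5),cv2.COLOR_RGB2BGR))
E
```

```text
12.2 top [285 250  19  31 325] [293.5 267.3] [509.8 164.  121. ]
12.2 top [257 252  19  20 291] [265.8 261.5] [524.5 224.5 121. ]
12.25 scene [368 242  12  17 178] [374.1 249.9] [516.9 163.8 121. ]
top jar_a_center 0.84 [512.8 161.   93. ]
top knob_top 0.55 [476.6 300.8  86. ]
scene jar_a_center 0.69 [508.2 163.   93. ]
scene jar_a_center 0.35 [ 605.4 -138.6   93. ]
scene knob_top 0.92 [487.9 306.   86. ]
```

View pics/m6.png

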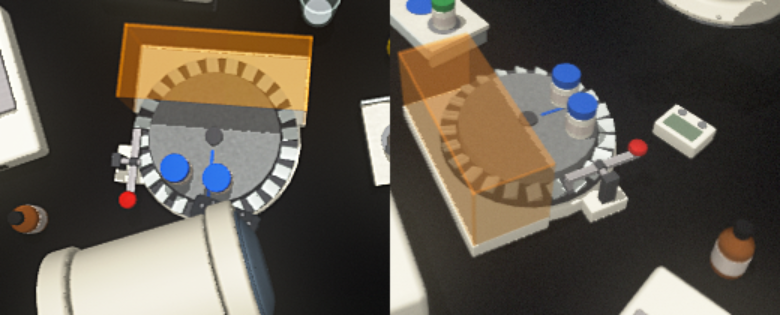

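```bash
python3 - <<'E'
from lids import *
for n,roi in (('top',(230,300,240,320)),('scene',(230,320,350,420))):
    c=snap(n,'q7_%s.png'%n); h=cv2.cvtColor(c['frame'],cv2.COLOR_RGB2HSV)
    m=cv2.inRange(h,(100,110,60),(128,255,255)); mm=np.zeros_like(m); a,b,e,f=roi; mm[a:b,e:f]=m[a:b,e:f]
    mm=cv2.morphologyEx(mm,cv2.MORPH_OPEN,cv2.getStructuringElement(2,(9,9)))
    # template: project lid cylinder (z 109..121, r21) hull and maximise IoU
    k,l,s,ce=cv2.connectedComponentsWithStats(mm)
    from scipy.optimize import minimize
    for i in range(1,k):
        if s[i,4]<60: continue
        print(n,s[i],ce[i],onplane(c,ce[i][::-1],121),onplane(c,ce[i][::-1],113))
E
```

```text
top [257 252  19  20 290] [265.8 261.4] [524.6 224.5 121. ] [525.5 225.8 113. ]
top [285 259  19  19 288] [293.9 268.2] [508.  163.2 121. ] [508.8 164.1 113. ]
scene [368 242  20  18 278] [377.1 250. ] [511.3 167.4 121. ] [505.7 160.8 113. ]
scene [378 261  20  19 291] [387.6 270.3] [528.8 229.2 121. ] [523.4 223.3 113. ]
```

```bash
python3 - <<'E'
import cv2,numpy as np
a=cv2.imread('pics/q7_top.png')[230:300,240:330];b=cv2.imread('pics/q7_scene.png')[230:300,350:440]
cv2.imwrite('pics/z7.png',cv2.resize(np.hstack([a,b]),None,fx=4,fy=4,interpolation=0))
E
```

```text
(no output)
```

View pics/z7.png

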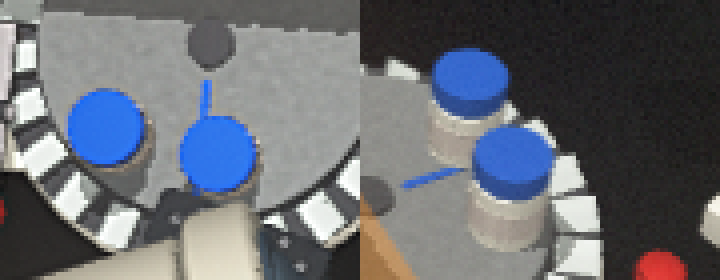

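```bash
python3 - <<'E'
from h import *
s=env.sense(); print(s['time_s'],s['ee_pos'],s['ee_rot'],s['joint_positions'])
E
```

```text
12.55 [377.00801082 162.96304227 223.96721493] [-1.79997421e+02 -9.69877878e-03  6.76019874e+01] [1.50248584e+01 1.02281640e+01 1.04385079e+02 1.01966580e-02
 6.53829114e+01 3.74186237e+01]
```

Emit:
carry_out(
  series=[
    {"jaw": 0.068,"tx": 0.033,"ty": 0,"tz": 0,"wx": 0,"wy": 0,"wz": 0.065},
    {"jaw": 0.068,"tx": 0.033,"ty": 0,"tz": 0,"wx": 0,"wy": 0,"wz": 0.065},
    {"jaw": 0.068,"tx": 0.033,"ty": 0,"tz": -0.01,"wx": 0,"wy": 0,"wz": 0},
    {"jaw": 0.068,"tx": 0.032,"ty": 0.001,"tz": -0.02,"wx": 0,"wy": 0,"wz": 0},
    {"jaw": 0.068,"tx": 0,"ty": 0,"tz": -0.02,"wx": 0,"wy": 0,"wz": 0},
    {"jaw": 0.068,"tx": 0,"ty": 0,"tz": -0.02,"wx": 0,"wy": 0,"wz": 0},
    {"jaw": 0.068,"tx": 0,"ty": 0,"tz": 0,"wx": 0,"wy": 0,"wz": 0},
  ],
)

```text
time_s: 13.13
ee_pos: [506.1, 163.5, 150.2]
ee_rot: [-179.7, 0.1, 75.1]
contact_force: [-1.2, 0.3, -1.2]
grip_width: 0.743
```

```bash
python3 - <<'E'
from h import *
s=env.sense(); print(s['time_s'],s['ee_pos'],s['ee_rot'])
c=snap('wrist','w8.png')
for r in proj(c,[(508.2,163.8,121),(525,225.5,121)]): print(r)
E
```

```text
13.1333 [506.09596934 163.47418016 150.24990771] [-1.79687548e+02  1.48599401e-01  7.50663318e+01]
[274.32247471 324.14594593]
[165.98304886 325.18684206]
```

View pics/w8.png

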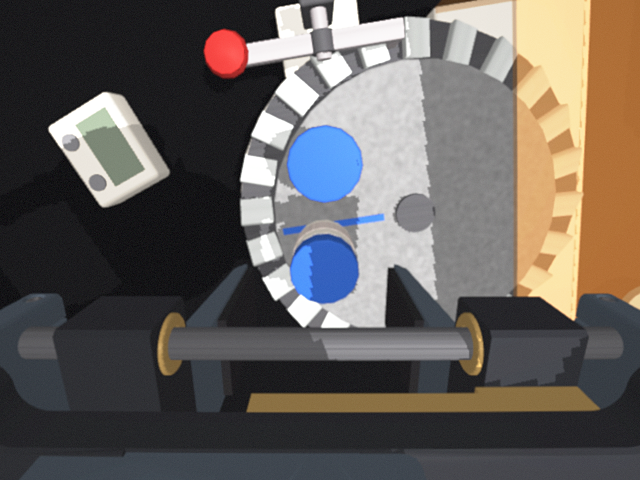

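The wrist view shows lid B at (268,324), centred between the fingers along the jaws, and lid A at (164,325). Both match the prediction within about 3 mm. I'll descend and grip.

Emit:
carry_out(
  squeeze=15,
  series=[
    {"jaw": 0.068,"tx": 0.001,"ty": 0.001,"tz": -0.02,"wx": 0,"wy": 0,"wz": 0},
    {"jaw": 0.068,"tx": 0,"ty": 0,"tz": -0.02,"wx": 0,"wy": 0,"wz": 0},
    {"jaw": 0.068,"tx": 0,"ty": 0,"tz": -0.02,"wx": 0,"wy": 0,"wz": 0},
    {"jaw": 0.068,"tx": 0,"ty": 0,"tz": -0.017,"wx": 0,"wy": 0,"wz": 0},
    {"jaw": 0.068,"tx": 0,"ty": 0,"tz": 0,"wx": 0,"wy": 0,"wz": 0},
    {"jaw": 0.035,"tx": 0,"ty": 0,"tz": 0,"wx": 0,"wy": 0,"wz": 0},
    {"jaw": 0.035,"tx": 0,"ty": 0,"tz": 0,"wx": 0,"wy": 0,"wz": 0},
    {"jaw": 0.035,"tx": 0,"ty": 0,"tz": 0,"wx": 0,"wy": 0,"wz": 0},
    {"jaw": 0.035,"tx": 0,"ty": 0,"tz": 0,"wx": 0,"wy": 0,"wz": 0},
    {"jaw": 0.035,"tx": 0,"ty": 0,"tz": 0,"wx": 0,"wy": 0,"wz": 0},
  ],
)

```text
time_s: 14.02
ee_pos: [509.4, 164.4, 78.0]
ee_rot: [179.9, -0.0, 75.1]
contact_force: [-1.9, 0.1, 11.3]
grip_width: 0.457
```

Emit:
carry_out(
  series=[
    {"jaw": 0.035,"tx": 0,"ty": 0,"tz": 0,"wx": 0,"wy": 0,"wz": 0},
    {"jaw": 0.035,"tx": 0,"ty": 0,"tz": 0,"wx": 0,"wy": 0,"wz": 0},
  ],
)

```text
time_s: 14.18
ee_pos: [509.4, 164.4, 78.0]
ee_rot: [179.9, -0.0, 75.1]
contact_force: [-2.8, 0.2, 10.2]
grip_width: 0.457
```

The opening of 41.7 mm matches the jar. The upward 10 N is odd, so I'll lift a little and look.

Emit:
carry_out(
  series=[
    {"jaw": 0.035,"tx": 0,"ty": 0,"tz": 0.006,"wx": 0,"wy": 0,"wz": 0},
    {"jaw": 0.035,"tx": 0,"ty": 0,"tz": 0.01,"wx": 0,"wy": 0,"wz": 0},
    {"jaw": 0.035,"tx": 0,"ty": 0,"tz": 0.014,"wx": 0,"wy": 0,"wz": 0},
    {"jaw": 0.035,"tx": 0,"ty": 0,"tz": 0,"wx": 0,"wy": 0,"wz": 0},
    {"jaw": 0.035,"tx": 0,"ty": 0,"tz": 0,"wx": 0,"wy": 0,"wz": 0},
  ],
)

```text
time_s: 14.6
ee_pos: [509.4, 164.3, 107.9]
ee_rot: [179.9, -0.0, 75.1]
contact_force: [-0.3, 0.1, -1.0]
grip_width: 0.456
```

```bash
python3 - <<'E'
from h import *
s=env.sense(); print(s['time_s'],s['ee_pos'],s['contact_force'],s['grip_width'])
b=snap('scene','s9.png')['frame'][180:390,260:520]
w=snap('wrist','w9.png')['frame'];w=cv2.resize(w,(280,210))
cv2.imwrite('pics/m9.png',cv2.cvtColor(cv2.resize(np.hstack([w,b]),None,fx=1.45,fy=1.45),cv2.COLOR_RGB2BGR))
E
```

```text
14.6 [509.3514703  164.29534243 107.94303749] [-0.27193216  0.10878097 -0.97264315] 0.4562868561250247
```

View pics/m9.png

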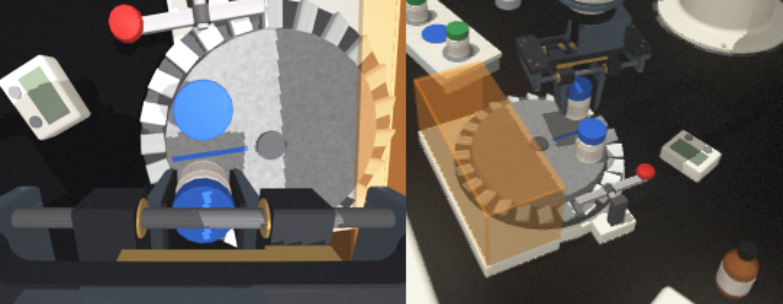

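The jar is held (−1 N, its weight). The knob is up again with the pawl dropped, and the other jar stands undisturbed. I'll carry this one to the far spot.

Emit:
carry_out(
  series=[
    {"jaw": 0.035,"tx": 0,"ty": 0,"tz": 0.03,"wx": 0,"wy": 0,"wz": 0},
    {"jaw": 0.035,"tx": 0,"ty": -0.01,"tz": 0.03,"wx": 0,"wy": 0,"wz": 0},
    {"jaw": 0.035,"tx": 0.005,"ty": -0.02,"tz": 0.01,"wx": 0,"wy": 0,"wz": 0.03},
    {"jaw": 0.035,"tx": 0.006,"ty": -0.036,"tz": 0,"wx": 0,"wy": 0,"wz": 0.03},
    {"jaw": 0.035,"tx": 0.006,"ty": -0.036,"tz": 0,"wx": 0,"wy": 0,"wz": 0.03},
    {"jaw": 0.035,"tx": 0.006,"ty": -0.036,"tz": 0,"wx": 0,"wy": 0,"wz": 0.03},
    {"jaw": 0.035,"tx": 0.006,"ty": -0.036,"tz": 0,"wx": 0,"wy": 0,"wz": 0.03},
    {"jaw": 0.035,"tx": 0.006,"ty": -0.036,"tz": 0,"wx": 0,"wy": 0,"wz": 0.03},
    {"jaw": 0.035,"tx": 0.006,"ty": -0.036,"tz": 0,"wx": 0,"wy": 0,"wz": 0.03},
    {"jaw": 0.035,"tx": 0.006,"ty": -0.036,"tz": 0,"wx": 0,"wy": 0,"wz": 0.03},
  ],
)

```text
time_s: 15.53
ee_pos: [555.4, -119.6, 176.3]
ee_rot: [-179.9, -0.0, 88.9]
contact_force: [1.6, 0.1, -0.8]
grip_width: 0.459
```

Emit:
carry_out(
  series=[
    {"jaw": 0.035,"tx": 0.006,"ty": -0.036,"tz": 0,"wx": 0,"wy": 0,"wz": 0.03},
    {"jaw": 0.035,"tx": 0.006,"ty": -0.036,"tz": 0,"wx": 0,"wy": 0,"wz": 0.03},
    {"jaw": 0.035,"tx": 0.006,"ty": -0.036,"tz": 0,"wx": 0,"wy": 0,"wz": 0.03},
    {"jaw": 0.035,"tx": 0.006,"ty": -0.036,"tz": 0,"wx": 0,"wy": 0,"wz": 0.03},
    {"jaw": 0.035,"tx": 0.008,"ty": -0.036,"tz": 0,"wx": 0,"wy": 0,"wz": 0.024},
    {"jaw": 0.035,"tx": 0.004,"ty": -0.02,"tz": 0,"wx": 0,"wy": 0,"wz": 0},
    {"jaw": 0.035,"tx": 0,"ty": 0,"tz": 0,"wx": 0,"wy": 0,"wz": 0},
    {"jaw": 0.035,"tx": 0,"ty": 0,"tz": 0,"wx": 0,"wy": 0,"wz": 0},
  ],
)

```text
time_s: 16.2
ee_pos: [591.3, -318.7, 175.7]
ee_rot: [-179.9, -0.1, 97.0]
contact_force: [-0.3, 1.8, -1.7]
grip_width: 0.456
```

```bash
python3 - <<'E'
from h import *
s=env.sense(); print(s['time_s'],s['ee_pos'],s['ee_rot'],s['contact_force'],s['grip_width'])
c=snap('wrist','w10.png')
b=snap('scene','s10.png')['frame'][100:310,180:460]
print(proj(c,[(593,-326.3,40),(575.5,-188.3,40),(584,-256,96),(565.7,-117.8,96)]))
cv2.imwrite('pics/m10.png',cv2.cvtColor(cv2.resize(np.hstack([cv2.resize(c['frame'],(280,210)),b]),None,fx=1.4,fy=1.4),cv2.COLOR_RGB2BGR))
E
```

```text
16.2 [ 591.25603358 -318.68723336  175.65353207] [-1.79932933e+02 -6.35380682e-02  9.69735326e+01] [-0.32528962  1.76928009 -1.68920797] 0.4563058650869031
[[240.44230636 321.35419003]
 [ 71.15242977 320.8586198 ]
 [163.65419847 321.10526477]
 [-77.22791052 319.08285169]]
```

View pics/w10.png

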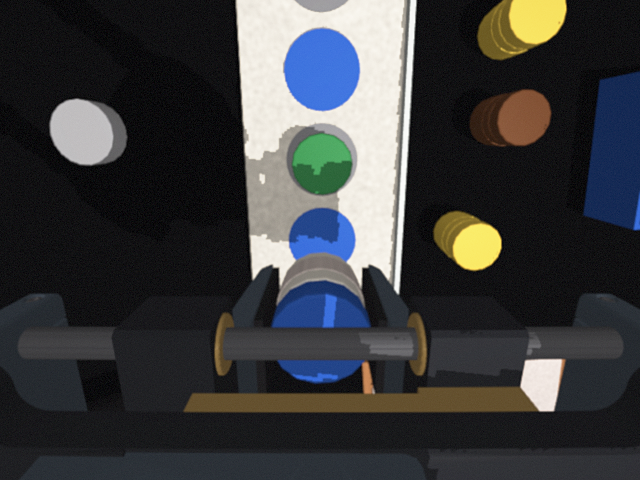

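View pics/m10.png

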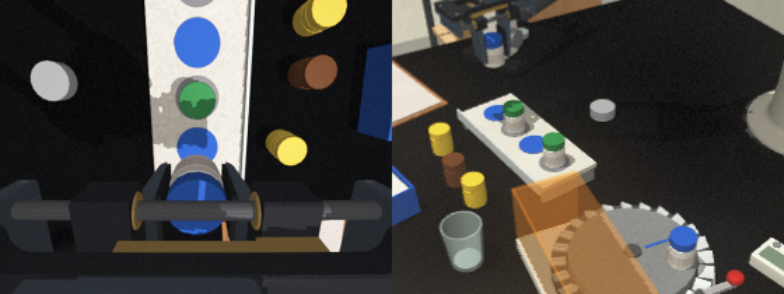

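The wrist view shows the far spot at (242,322), the near spot at (70,321) and green lid d at (162,321), all within about 2 px of the prediction. I'll lower the jar.

Emit:
carry_out(
  series=[
    {"jaw": 0.035,"tx": 0.001,"ty": -0.009,"tz": -0.01,"wx": 0,"wy": 0,"wz": 0},
    {"jaw": 0.035,"tx": 0,"ty": 0,"tz": -0.025,"wx": 0,"wy": 0,"wz": 0},
    {"jaw": 0.035,"tx": 0,"ty": 0,"tz": -0.025,"wx": 0,"wy": 0,"wz": 0},
    {"jaw": 0.035,"tx": 0,"ty": 0,"tz": -0.025,"wx": 0,"wy": 0,"wz": 0},
    {"jaw": 0.035,"tx": 0,"ty": 0,"tz": -0.02,"wx": 0,"wy": 0,"wz": 0},
    {"jaw": 0.035,"tx": 0,"ty": 0,"tz": -0.01,"wx": 0,"wy": 0,"wz": 0},
    {"jaw": 0.035,"tx": 0,"ty": 0,"tz": -0.004,"wx": 0,"wy": 0,"wz": 0},
    {"jaw": 0.035,"tx": 0,"ty": 0,"tz": 0,"wx": 0,"wy": 0,"wz": 0},
    {"jaw": 0.035,"tx": 0,"ty": 0,"tz": 0,"wx": 0,"wy": 0,"wz": 0},
  ],
)

```text
time_s: 17.05
ee_pos: [593.3, -327.0, 58.8]
ee_rot: [179.9, 0.0, 97.1]
contact_force: [-0.3, -0.2, -0.6]
grip_width: 0.463
```

Emit:
carry_out(
  series=[
    {"jaw": 0.035,"tx": 0,"ty": 0,"tz": -0.002,"wx": 0,"wy": 0,"wz": 0},
    {"jaw": 0.035,"tx": 0,"ty": 0,"tz": -0.002,"wx": 0,"wy": 0,"wz": 0},
    {"jaw": 0.035,"tx": 0,"ty": 0,"tz": 0,"wx": 0,"wy": 0,"wz": 0},
    {"jaw": 0.035,"tx": 0,"ty": 0,"tz": 0,"wx": 0,"wy": 0,"wz": 0},
  ],
)

```text
time_s: 17.38
ee_pos: [592.9, -326.9, 54.3]
ee_rot: [180.0, 0.0, 97.1]
contact_force: [-0.3, -0.3, -0.8]
grip_width: 0.456
```

Emit:
carry_out(
  series=[
    {"jaw": 0.035,"tx": 0,"ty": 0,"tz": -0.001,"wx": 0,"wy": 0,"wz": 0},
    {"jaw": 0.035,"tx": 0,"ty": 0,"tz": -0.001,"wx": 0,"wy": 0,"wz": 0},
    {"jaw": 0.035,"tx": 0,"ty": 0,"tz": 0,"wx": 0,"wy": 0,"wz": 0},
  ],
)

```text
time_s: 17.63
ee_pos: [593.0, -327.1, 52.8]
ee_rot: [180.0, 0.0, 97.1]
contact_force: [-2.8, 0.9, 11.1]
grip_width: 0.458
```

The jar is in contact. I'll release it and lift.

Emit:
carry_out(
  series=[
    {"jaw": 0.035,"tx": 0,"ty": 0,"tz": 0.001,"wx": 0,"wy": 0,"wz": 0},
    {"jaw": 0.065,"tx": 0,"ty": 0,"tz": 0,"wx": 0,"wy": 0,"wz": 0},
    {"jaw": 0.065,"tx": 0,"ty": 0,"tz": 0,"wx": 0,"wy": 0,"wz": 0},
    {"jaw": 0.065,"tx": 0,"ty": 0,"tz": 0,"wx": 0,"wy": 0,"wz": 0},
    {"jaw": 0.065,"tx": 0,"ty": 0,"tz": 0,"wx": 0,"wy": 0,"wz": 0},
    {"jaw": 0.065,"tx": 0,"ty": 0,"tz": 0.01,"wx": 0,"wy": 0,"wz": 0},
    {"jaw": 0.068,"tx": 0,"ty": 0,"tz": 0.03,"wx": 0,"wy": 0,"wz": 0},
    {"jaw": 0.068,"tx": 0,"ty": 0,"tz": 0.04,"wx": 0,"wy": 0,"wz": 0},
    {"jaw": 0.068,"tx": 0,"ty": 0,"tz": 0.04,"wx": 0,"wy": 0,"wz": 0},
    {"jaw": 0.068,"tx": 0,"ty": 0,"tz": 0,"wx": 0,"wy": 0,"wz": 0},
  ],
)

```text
time_s: 18.47
ee_pos: [595.9, -328.8, 182.0]
ee_rot: [179.5, 0.4, 97.1]
contact_force: [0.7, -0.6, 0.4]
grip_width: 0.747
```

```bash
python3 - <<'E'
from h import *
s=env.sense(); print(s['time_s'],s['ee_pos'],s['ee_rot'],s['contact_force'],s['grip_width'])
c=snap('wrist','w11.png')
b=snap('scene','s11.png')['frame'][100:310,180:460]
print(proj(c,[(593,-326.3,40),(593,-326.3,96)]))
cv2.imwrite('pics/m11.png',cv2.cvtColor(cv2.resize(np.hstack([cv2.resize(c['frame'],(280,210)),b]),None,fx=1.4,fy=1.4),cv2.COLOR_RGB2BGR))
E
```

```text
18.4667 [ 595.8815145  -328.83661124  181.98121615] [179.4976733    0.43624441  97.07806099] [ 0.69865903 -0.6078841   0.39335001] 0.7468518729300895
[[225.90153865 316.0827687 ]
 [243.8177816  315.91506974]]
```

View pics/m11.png

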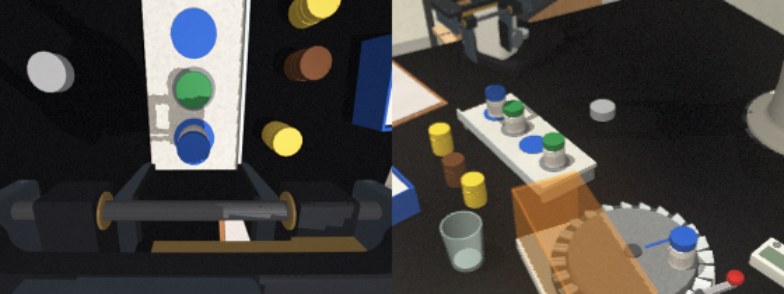

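Emit:
carry_out(
  series=[
    {"jaw": 0.068,"tx": -0.004,"ty": 0.036,"tz": 0,"wx": 0,"wy": 0,"wz": -0.026},
    {"jaw": 0.068,"tx": -0.004,"ty": 0.036,"tz": 0,"wx": 0,"wy": 0,"wz": -0.026},
    {"jaw": 0.068,"tx": -0.004,"ty": 0.036,"tz": 0,"wx": 0,"wy": 0,"wz": -0.026},
    {"jaw": 0.068,"tx": -0.004,"ty": 0.036,"tz": 0,"wx": 0,"wy": 0,"wz": -0.026},
    {"jaw": 0.068,"tx": -0.004,"ty": 0.036,"tz": 0,"wx": 0,"wy": 0,"wz": -0.026},
    {"jaw": 0.068,"tx": -0.004,"ty": 0.036,"tz": 0,"wx": 0,"wy": 0,"wz": -0.026},
    {"jaw": 0.068,"tx": -0.004,"ty": 0.036,"tz": 0,"wx": 0,"wy": 0,"wz": -0.026},
    {"jaw": 0.068,"tx": -0.004,"ty": 0.036,"tz": 0,"wx": 0,"wy": 0,"wz": -0.026},
    {"jaw": 0.068,"tx": -0.004,"ty": 0.036,"tz": 0,"wx": 0,"wy": 0,"wz": -0.026},
    {"jaw": 0.068,"tx": -0.004,"ty": 0.036,"tz": 0,"wx": 0,"wy": 0,"wz": -0.026},
  ],
)

```text
time_s: 19.4
ee_pos: [551.6, 34.9, 172.2]
ee_rot: [-179.9, 0.0, 82.1]
contact_force: [1.3, 0.4, 0.3]
grip_width: 0.743
```

Emit:
carry_out(
  series=[
    {"jaw": 0.068,"tx": -0.005,"ty": 0.036,"tz": 0,"wx": 0,"wy": 0,"wz": -0.026},
    {"jaw": 0.068,"tx": -0.005,"ty": 0.036,"tz": 0,"wx": 0,"wy": 0,"wz": -0.026},
    {"jaw": 0.068,"tx": -0.005,"ty": 0.036,"tz": 0,"wx": 0,"wy": 0,"wz": -0.026},
    {"jaw": 0.068,"tx": -0.005,"ty": 0.036,"tz": 0,"wx": 0,"wy": 0,"wz": -0.026},
    {"jaw": 0.068,"tx": -0.004,"ty": 0.03,"tz": 0,"wx": 0,"wy": 0,"wz": -0.024},
    {"jaw": 0.068,"tx": -0.004,"ty": 0.018,"tz": -0.01,"wx": 0,"wy": 0,"wz": 0},
    {"jaw": 0.068,"tx": 0,"ty": 0,"tz": -0.015,"wx": 0,"wy": 0,"wz": 0},
    {"jaw": 0.068,"tx": 0,"ty": 0,"tz": 0,"wx": 0,"wy": 0,"wz": 0},
    {"jaw": 0.068,"tx": 0,"ty": 0,"tz": 0,"wx": 0,"wy": 0,"wz": 0},
  ],
)

```text
time_s: 20.15
ee_pos: [523.8, 224.8, 147.0]
ee_rot: [-179.9, 0.1, 74.9]
contact_force: [0.1, -0.4, -0.8]
grip_width: 0.749
```

```bash
python3 - <<'E'
from lids import *
s=env.sense(); print(s['time_s'],s['ee_pos'],s['ee_rot'],s['contact_force'],s['grip_width'])
c=snap('wrist','w12.png')
print(proj(c,[(525,225.5,121)]))
t=lids('top',96,(200,260,400,540))
cv2.imwrite('pics/m12.png',cv2.cvtColor(np.hstack([cv2.resize(c['frame'],(400,300)),cv2.resize(t['frame'][190:290,390:540],(400,267)) if 0 else cv2.copyMakeBorder(cv2.resize(t['frame'][190:290,390:523],(400,300)),0,0,0,0,0)]),cv2.COLOR_RGB2BGR))
E
```

```text
20.15 [523.8 224.8 147. ] [-179.9    0.1   74.9] [ 0.1 -0.4 -0.8] 0.7492476415613916
[[276.2 322.5]]
20.25 top [493 216  31  26 460] [509.1 227.2] [ 587.6 -314.3   96. ]
20.25 top [434 226  26  25 500] [446.2 238.1] [ 567.5 -175.3   96. ]
```

View pics/m12.png

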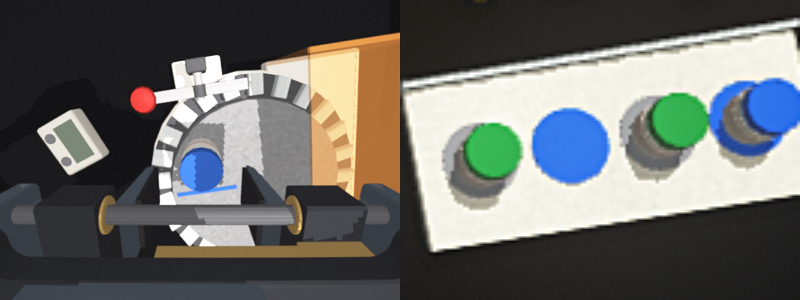

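Lid A shows at about (272,322) in the wrist view, matching the (276,322) predicted. I'll descend and grip.

Emit:
carry_out(
  squeeze=15,
  series=[
    {"jaw": 0.068,"tx": 0.001,"ty": 0.001,"tz": -0.02,"wx": 0,"wy": 0,"wz": 0},
    {"jaw": 0.068,"tx": 0,"ty": 0,"tz": -0.02,"wx": 0,"wy": 0,"wz": 0},
    {"jaw": 0.068,"tx": 0,"ty": 0,"tz": -0.02,"wx": 0,"wy": 0,"wz": 0},
    {"jaw": 0.068,"tx": 0,"ty": 0,"tz": -0.008,"wx": 0,"wy": 0,"wz": 0},
    {"jaw": 0.068,"tx": 0,"ty": 0,"tz": 0,"wx": 0,"wy": 0,"wz": 0},
    {"jaw": 0.035,"tx": 0,"ty": 0,"tz": 0,"wx": 0,"wy": 0,"wz": 0},
    {"jaw": 0.035,"tx": 0,"ty": 0,"tz": 0,"wx": 0,"wy": 0,"wz": 0},
    {"jaw": 0.035,"tx": 0,"ty": 0,"tz": 0,"wx": 0,"wy": 0,"wz": 0},
    {"jaw": 0.035,"tx": 0,"ty": 0,"tz": 0,"wx": 0,"wy": 0,"wz": 0},
    {"jaw": 0.035,"tx": 0,"ty": 0,"tz": 0,"wx": 0,"wy": 0,"wz": 0},
  ],
)

```text
time_s: 21.08
ee_pos: [526.2, 226.3, 80.7]
ee_rot: [179.9, -0.0, 74.8]
contact_force: [-1.9, -0.4, 7.0]
grip_width: 0.454
```

Emit:
carry_out(
  series=[
    {"jaw": 0.035,"tx": 0,"ty": 0,"tz": 0,"wx": 0,"wy": 0,"wz": 0},
    {"jaw": 0.035,"tx": 0,"ty": 0,"tz": 0,"wx": 0,"wy": 0,"wz": 0},
  ],
)

```text
time_s: 21.25
ee_pos: [526.2, 226.3, 80.7]
ee_rot: [179.9, -0.0, 74.8]
contact_force: [-0.7, -0.9, 8.2]
grip_width: 0.458
```

Emit:
carry_out(
  series=[
    {"jaw": 0.035,"tx": 0,"ty": 0,"tz": 0.01,"wx": 0,"wy": 0,"wz": 0},
    {"jaw": 0.035,"tx": 0,"ty": 0,"tz": 0.03,"wx": 0,"wy": 0,"wz": 0},
    {"jaw": 0.035,"tx": 0,"ty": 0,"tz": 0.03,"wx": 0,"wy": 0,"wz": 0},
    {"jaw": 0.035,"tx": 0,"ty": -0.01,"tz": 0.03,"wx": 0,"wy": 0,"wz": 0},
    {"jaw": 0.035,"tx": 0.002,"ty": -0.02,"tz": 0,"wx": 0,"wy": 0,"wz": 0.034},
    {"jaw": 0.035,"tx": 0.003,"ty": -0.036,"tz": 0,"wx": 0,"wy": 0,"wz": 0.035},
    {"jaw": 0.035,"tx": 0.004,"ty": -0.036,"tz": 0,"wx": 0,"wy": 0,"wz": 0.035},
    {"jaw": 0.035,"tx": 0.005,"ty": -0.036,"tz": 0,"wx": 0,"wy": 0,"wz": 0.035},
    {"jaw": 0.035,"tx": 0.005,"ty": -0.036,"tz": 0,"wx": 0,"wy": 0,"wz": 0.035},
    {"jaw": 0.035,"tx": 0.005,"ty": -0.036,"tz": 0,"wx": 0,"wy": 0,"wz": 0.035},
  ],
)

```text
time_s: 22.08
ee_pos: [549.7, 14.5, 180.9]
ee_rot: [180.0, 0.0, 86.9]
contact_force: [1.3, -0.3, -1.1]
grip_width: 0.456
```

Emit:
carry_out(
  series=[
    {"jaw": 0.035,"tx": 0.005,"ty": -0.036,"tz": 0,"wx": 0,"wy": 0,"wz": 0.035},
    {"jaw": 0.035,"tx": 0.005,"ty": -0.036,"tz": 0,"wx": 0,"wy": 0,"wz": 0.035},
    {"jaw": 0.035,"tx": 0.005,"ty": -0.036,"tz": 0,"wx": 0,"wy": 0,"wz": 0.035},
    {"jaw": 0.035,"tx": 0.005,"ty": -0.036,"tz": 0,"wx": 0,"wy": 0,"wz": 0.035},
    {"jaw": 0.035,"tx": 0.005,"ty": -0.036,"tz": 0,"wx": 0,"wy": 0,"wz": 0.035},
    {"jaw": 0.035,"tx": 0,"ty": -0.025,"tz": 0,"wx": 0,"wy": 0,"wz": 0},
    {"jaw": 0.035,"tx": 0,"ty": 0,"tz": 0,"wx": 0,"wy": 0,"wz": 0},
    {"jaw": 0.035,"tx": 0,"ty": 0,"tz": 0,"wx": 0,"wy": 0,"wz": 0},
    {"jaw": 0.035,"tx": 0,"ty": 0,"tz": 0,"wx": 0,"wy": 0,"wz": 0},
  ],
)

```text
time_s: 22.83
ee_pos: [574.5, -188.3, 180.3]
ee_rot: [180.0, -0.0, 96.8]
contact_force: [-0.8, 0.9, -0.4]
grip_width: 0.458
```

```bash
python3 - <<'E'
from lids import *
s=env.sense(); print(s['time_s'],s['ee_pos'],s['ee_rot'],s['contact_force'],s['grip_width'])
c=snap('wrist','w13.png')
print(proj(c,[(575.5,-188.3,40),(565.7,-117.8,96)]))
E
```

```text
22.8333 [ 574.5 -188.3  180.3] [180.   -0.   96.8] [-0.8  0.9 -0.4] 0.45819794030646516
[[230.7 321.3]
 [151.5 319.8]]
```

View pics/w13.png

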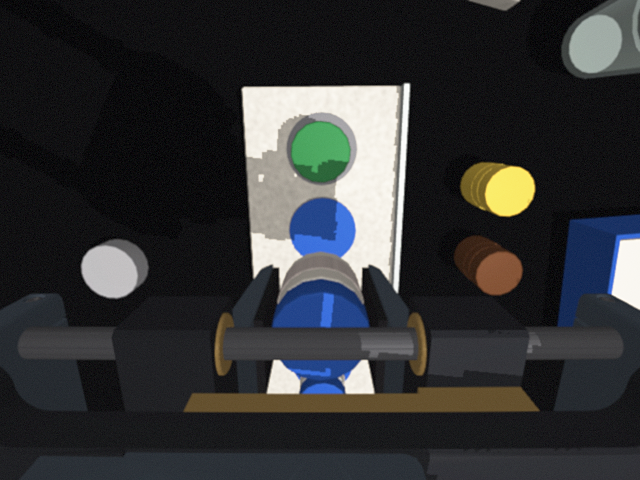

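The near spot is at (229,322), as predicted. I'll lower the jar.

Emit:
carry_out(
  series=[
    {"jaw": 0.035,"tx": 0.001,"ty": 0,"tz": -0.02,"wx": 0,"wy": 0,"wz": 0},
    {"jaw": 0.035,"tx": 0,"ty": 0,"tz": -0.025,"wx": 0,"wy": 0,"wz": 0},
    {"jaw": 0.035,"tx": 0,"ty": 0,"tz": -0.025,"wx": 0,"wy": 0,"wz": 0},
    {"jaw": 0.035,"tx": 0,"ty": 0,"tz": -0.025,"wx": 0,"wy": 0,"wz": 0},
    {"jaw": 0.035,"tx": 0,"ty": 0,"tz": -0.015,"wx": 0,"wy": 0,"wz": 0},
    {"jaw": 0.035,"tx": 0,"ty": 0,"tz": -0.008,"wx": 0,"wy": 0,"wz": 0},
    {"jaw": 0.035,"tx": 0,"ty": 0,"tz": -0.003,"wx": 0,"wy": 0,"wz": 0},
    {"jaw": 0.035,"tx": 0,"ty": 0,"tz": -0.001,"wx": 0,"wy": 0,"wz": 0},
    {"jaw": 0.035,"tx": 0,"ty": 0,"tz": 0,"wx": 0,"wy": 0,"wz": 0},
    {"jaw": 0.035,"tx": 0,"ty": 0,"tz": 0,"wx": 0,"wy": 0,"wz": 0},
  ],
)

```text
time_s: 23.72
ee_pos: [576.4, -188.9, 59.0]
ee_rot: [179.9, 0.0, 96.9]
contact_force: [-0.0, 0.2, -1.1]
grip_width: 0.458
```

Emit:
carry_out(
  series=[
    {"jaw": 0.035,"tx": 0,"ty": 0,"tz": -0.002,"wx": 0,"wy": 0,"wz": 0},
    {"jaw": 0.035,"tx": 0,"ty": 0,"tz": -0.001,"wx": 0,"wy": 0,"wz": 0},
    {"jaw": 0.035,"tx": 0,"ty": 0,"tz": 0,"wx": 0,"wy": 0,"wz": 0},
    {"jaw": 0.035,"tx": 0,"ty": 0,"tz": 0,"wx": 0,"wy": 0,"wz": 0},
  ],
)

```text
time_s: 24.05
ee_pos: [576.2, -189.0, 55.6]
ee_rot: [179.9, 0.0, 96.8]
contact_force: [-0.8, 1.0, 6.2]
grip_width: 0.461
```

The jar is in contact. I'll release, lift, and retreat clear of the camera's view.

Emit:
carry_out(
  series=[
    {"jaw": 0.065,"tx": 0,"ty": 0,"tz": 0,"wx": 0,"wy": 0,"wz": 0},
    {"jaw": 0.065,"tx": 0,"ty": 0,"tz": 0,"wx": 0,"wy": 0,"wz": 0},
    {"jaw": 0.065,"tx": 0,"ty": 0,"tz": 0,"wx": 0,"wy": 0,"wz": 0},
    {"jaw": 0.065,"tx": 0,"ty": 0,"tz": 0,"wx": 0,"wy": 0,"wz": 0},
    {"jaw": 0.065,"tx": 0,"ty": 0,"tz": 0.01,"wx": 0,"wy": 0,"wz": 0},
    {"jaw": 0.065,"tx": 0,"ty": 0,"tz": 0.03,"wx": 0,"wy": 0,"wz": 0},
    {"jaw": 0.065,"tx": 0,"ty": 0,"tz": 0.04,"wx": 0,"wy": 0,"wz": 0},
    {"jaw": 0.065,"tx": 0,"ty": 0,"tz": 0.04,"wx": 0,"wy": 0,"wz": 0},
    {"jaw": 0.065,"tx": -0.02,"ty": 0,"tz": 0.03,"wx": 0,"wy": 0,"wz": 0},
    {"jaw": 0.065,"tx": -0.03,"ty": 0.01,"tz": 0.02,"wx": 0,"wy": 0,"wz": 0},
  ],
)

```text
time_s: 24.88
ee_pos: [527.9, -180.4, 228.9]
ee_rot: [179.7, 0.2, 96.8]
contact_force: [0.2, -0.6, 0.6]
grip_width: 0.71
```

Emit:
carry_out(
  series=[
    {"jaw": 0.065,"tx": -0.03,"ty": 0.03,"tz": 0,"wx": 0,"wy": 0,"wz": 0},
    {"jaw": 0.065,"tx": -0.03,"ty": 0.03,"tz": 0,"wx": 0,"wy": 0,"wz": 0},
    {"jaw": 0.065,"tx": -0.03,"ty": 0.03,"tz": 0,"wx": 0,"wy": 0,"wz": 0},
    {"jaw": 0.065,"tx": -0.02,"ty": 0.03,"tz": 0,"wx": 0,"wy": 0,"wz": 0},
    {"jaw": 0.065,"tx": 0,"ty": 0.02,"tz": 0,"wx": 0,"wy": 0,"wz": 0},
    {"jaw": 0.065,"tx": 0,"ty": 0,"tz": 0,"wx": 0,"wy": 0,"wz": 0},
    {"jaw": 0.065,"tx": 0,"ty": 0,"tz": 0,"wx": 0,"wy": 0,"wz": 0},
  ],
)

```text
time_s: 25.47
ee_pos: [417.4, -39.8, 225.7]
ee_rot: [179.9, 0.0, 97.0]
contact_force: [0.3, -0.6, -0.3]
grip_width: 0.714
```

```bash
python3 - <<'E'
from lids import *
s=env.sense(); print(s['time_s'],s['ee_pos'],s['contact_force'])
t=snap('top','t14.png'); b=snap('scene','s14.png')
# lid-top-only via brightness split: bright saturated lid vs spot; print expected circle overlays
im=cv2.cvtColor(t['frame'],cv2.COLOR_RGB2BGR); ib=cv2.cvtColor(b['frame'],cv2.COLOR_RGB2BGR)
big=cv2.resize(im[190:290,390:540],None,fx=5,fy=5,interpolation=cv2.INTER_CUBIC)
for P,z,r in [((593,-326.3),96,21),((575.5,-188.3),96,21)]:
    q=proj(t,[(P[0]+r*np.cos(a),P[1]+r*np.sin(a),z) for a in np.linspace(0,6.3,60)])
    for rr,cc in q: cv2.circle(big,(int((cc-390+.5)*5),int((rr-190+.5)*5)),1,(0,0,255),-1)
cv2.imwrite('pics/z14.png',big)
cv2.imwrite('pics/z14s.png',cv2.resize(ib[120:330,200:460],None,fx=2.8,fy=2.8))
for n,c in (('top',t),('scene',b)):
  for q in ('jar_a_center','jar_c_center','beaker','timer','dishes','stain'):
    for r in imaging.tip_of(q,n): print(n,q,round(r['p'],2),onplane(c,r['centre'],68 if 'jar' in q else 0))
E
```

```text
25.4667 [417.4 -39.8 225.7] [ 0.3 -0.6 -0.3]
top jar_a_center 0.88 [ 593.9 -327.5   68. ]
top jar_a_center 0.57 [567.5 162.7  68. ]
top jar_c_center 0.68 [ 568.7 -125.7   68. ]
top beaker 0.69 [798.1   4.8   0. ]
top beaker 0.48 [ 604.2 -359.4    0. ]
top timer 0.71 [363.4 267.5   0. ]
top timer 0.66 [ 582.4 -197.     0. ]
top stain 0.88 [456.8 471.5   0. ]
scene jar_a_center 0.49 [ 591.8 -333.8   68. ]
scene jar_c_center 0.78 [ 554.3 -132.3   68. ]
scene jar_c_center 0.45 [414.4 318.3  68. ]
scene beaker 0.86 [799.8  11.3   0. ]
scene beaker 0.7 [ 550.2 -354.6    0. ]
scene timer 0.59 [364.  284.8   0. ]
scene timer 0.17 [ 553.4 -430.     0. ]
scene dishes 0.81 [ 383.7 -257.7    0. ]
scene stain 0.34 [ 553.7 -244.9    0. ]
scene stain 0.18 [568.9 164.    0. ]
```

View pics/z14.png

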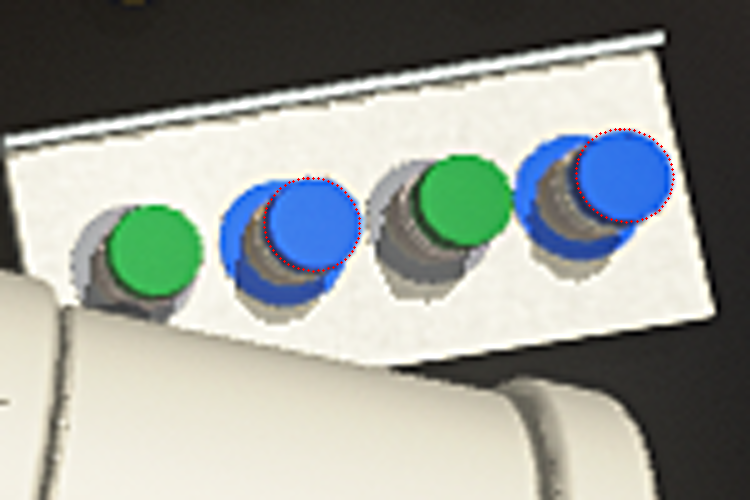

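View pics/z14s.png

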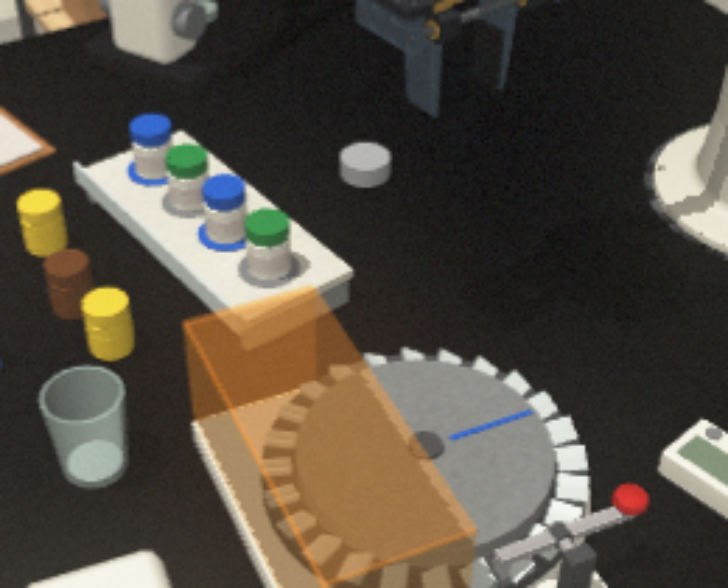

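View pics/t14.png

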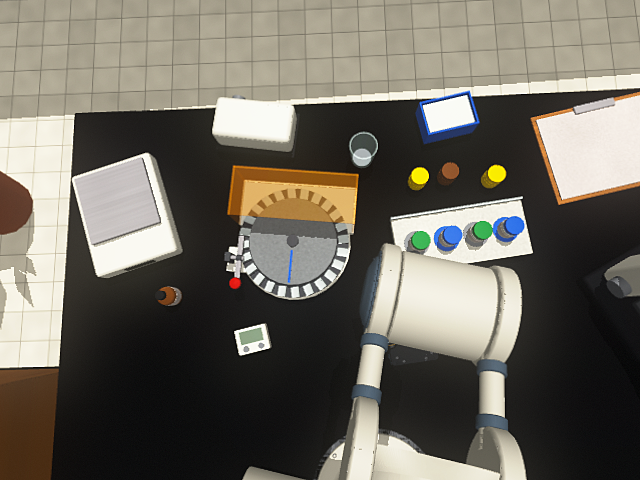

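Both blue jars stand upright on their spots: their lids coincide with the expected circles at (237,446)+ and (229,506)+. The green jars and bench items sit where they were, the pawl is dropped and the drum is at its stop. The robot is touching nothing, so I'm handing in.

```bash
python3 -c "
from bench import env
print(env.sense()['time_s'],env.sign_off())"
```

```text
the job is handed in; nothing more can be done
26.1667 None
```

The job is done and handed in at about 26 s of the 70 s allowed.

**Carousel:** I pressed the red knob about 17 mm with the shut fingers at about 3 N. I held it until the drum had not moved between pictures 1 s apart, then lifted straight off. The pictures show the knob up again and the pawl dropped.

**Jars:** I gripped each jar at 15 N and set them on the far and near blue spots, lowering each until contact.

**Last checks:**
- In the final top picture both lids lie on the circles drawn for a jar centred on each spot. I judge them within 2 to 3 mm, against a 9 mm margin.
- The scene picture shows both jars upright. The green jars, beaker, timer, dishes and stain bottle look unmoved, and the gripper was clear with near-zero force.

**Disagreements:**
- The tool read 7 to 11 N upward while gripping on the deck. It fell to the jar's weight on lifting, where I checked it.
- Several network reports were wrong, such as a "jar" on the empty drum and a "timer" and a "beaker" on the shelf. I discarded them against the pictures.

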